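# Load a gravity roller lane past its spring gate

## Task

Load the roller lane for the next service, oil filter first: stand the filter upright on the rollers at the high end and let go, so that it rolls down to the closed gate; then press the mushroom-headed spring plunger beside the lane fully down and keep it down until the filter has rolled on to the end stop, and let the plunger come up again. After that stand the small closed carton upright on the rollers at the high end, square to the lane, so that it rolls down and waits against the gate. Leave the squeeze bottle, the spanner and the marker pen where they are.

Things in the scene. Friction and masses are not known exactly. Their poses are not given: they have to be found in the camera images.
- lane: Fixed roller lane, 320 mm long, 100 wide. Origin at bench level under its middle; own y runs along it UPHILL (loading end +y, end stop -y), x across (plunger on the -x side). Free-turning rollers, 14 mm thick; roller tops at z = 0.080 + 0.110 y (slope 0.11 rad), so parts let go roll down by themselves. 78 mm clear between the side rails, which stand 10 mm above the roller tops.
- lane_load (a point): Point on the roller tops, mid-lane, near the high end, 133 mm uphill of the gate (x 0, y 0.060, z 0.087 in the lane's frame): set parts down with their middle here.
- lane_gate (a point): Point on the roller tops, mid-lane, at the gate's uphill face (x 0, y -0.073, z 0.072 in the lane's frame). The gate is a steel leaf, 56 mm wide, 18 mm above the rollers with the plunger up, 4 mm below them with it fully down. Resting against it the filter has its origin at y -0.040 in the lane's frame, the carton at y -0.048.
- lane_stop (a point): Point on the roller tops, mid-lane, at the face of the rubber pad of the end stop (x 0, y -0.167, z 0.062 in the lane's frame), 95 mm downhill of the gate. A filter against it has its origin at y -0.134 in the lane's frame.
- plunger_head (a point): Middle of the top face of the plunger's mushroom head, 30 mm across and 12 mm high; it moves with the head. With the plunger up it is at x -0.063, y -0.075, z 0.128 in the lane's frame, 56 mm above the rollers beside it. The plunger moves straight down and carries the gate leaf.
- plunger (a joint): Travel of the plunger and gate in m: 0 = up, gate closed; 0.022 = fully down on its stop, gate open. A spring pushes it up with about 4 N at the top and 9 N at the stop.
- oil_filter: Spin-on oil filter, plain can, 66 mm diameter, 79 mm high, about 0.35 kg, standing upright. Origin: centre of its underside, z up. Round: grasp it from any side.
- small_carton: Small closed cube-like carton, 50 x 51 x 61 mm high (it can be gripped across either pair of sides), about 0.12 kg. Origin: centre of its underside, z up, x and y square to its sides.
- squeeze_bottle: Bystander: squeeze bottle with a pointed nozzle, 40 mm diameter, 85 mm high, standing among the parts. Origin: centre of its underside.
- spanner: Bystander: spanner, 178 x 31 x 10 mm, lying behind the lane. Origin: its middle, underside; long along its own y.
- marker_pen: Bystander: marker pen, 139 mm long, 17 mm thick, lying on the far left, behind the vice. Origin: its middle, underside; long along its own y.
Mind the look-alikes: they are no part of the job. There is more than one size of the oil_filter; the job needs the largest.

How it is judged (in metres and radians):
On the way, in this order (a step that is already met when the one before it is completed fails the run):
1. The oil filter stands upright on the rollers, let go, at rest against the closed gate (y of oil_filter in the frame of lane between -0.05 and -0.03 m and x of oil_filter in the frame of lane between -0.02 and 0.02 m and z of oil_filter in the frame of lane between 0.068 and 0.083 m and angle between oil_filter's own z axis and vertical below 0.2 rad and linear speed of oil_filter below 0.03 m/s and value of joint plunger below 0.003 m and contact force between oil_filter and the fingers below 0.1 N), for 0.2 s.
2. The plunger is pressed down to its stop (value of joint plunger above 0.0195 m), for 0.1 s.
3. The filter is at rest against the end stop and the plunger is up again, while the carton is not yet on the lane (y of oil_filter in the frame of lane between -0.143 and -0.124 m and x of oil_filter in the frame of lane between -0.02 and 0.02 m and z of oil_filter in the frame of lane between 0.058 and 0.073 m and angle between oil_filter's own z axis and vertical below 0.2 rad and linear speed of oil_filter below 0.03 m/s and value of joint plunger below 0.003 m and horizontal distance between small_carton and lane_gate above 0.06 m), for 0.2 s.
At the end, for the whole second after the job is handed in: Let go, upright (under 0.2 rad) and at rest on the rollers: the filter against the end stop and the carton with a side against the gate, each within about 9 mm of its place along the lane and 20 mm across; the plunger is up within 3 mm (y of oil_filter in the frame of lane between -0.143 and -0.124 m and x of oil_filter in the frame of lane between -0.02 and 0.02 m and z of oil_filter in the frame of lane between 0.058 and 0.073 m and angle between each of oil_filter, small_carton's own z axis and vertical below 0.2 rad and linear speed of each of oil_filter, small_carton below 0.03 m/s and y of small_carton in the frame of lane between -0.057 and -0.039 m and x of small_carton in the frame of lane between -0.02 and 0.02 m and z of small_carton in the frame of lane between 0.067 and 0.082 m and value of joint plunger below 0.003 m and contact force between each of oil_filter, small_carton and the fingers below 0.1 N); the robot touches nothing.
It fails at once if the squeeze bottle is shifted by more than 30 mm (distance of squeeze_bottle from where it was at the start of the episode above 0.03 m).
It fails at once if the spanner is shifted by more than 30 mm (distance of spanner from where it was at the start of the episode above 0.03 m).
It fails at once if the marker pen is shifted by more than 30 mm (distance of marker_pen from where it was at the start of the episode above 0.03 m).
It also fails if it takes over 72 s, if anything falls off the work surface, if the arm or the gripper's body presses on something with over 40 N, if the wrist force passes 120 N, or if a joint passes its speed limit or range.

## Robot

A 6-joint arm with a two-finger parallel gripper is mounted at the origin on a cart in front of the work surface, level with it; the furniture and walls round the work are solid. World frame = base frame: x ahead of the robot, y to its left, z up, the work surface at z = 0. Lengths are in m, angles in degrees, forces in N, time in s.
With the tool pointing down it reaches from about 0.4 to 0.825 m from the base axis. Payload 7 kg.
Tool frame: the origin (TCP) lies on the centre line of the jaws, within the pads' length; the fingertips stand 19 mm ahead of it and the grasp point (between the pads) is the TCP (r.tip_extent is the distance from the TCP to the fingertips, in m); z points along the fingers, y is the line along which they close (so a half turn about z gives the same grasp; the last joint's range is limited). The gripper opens to 88 mm and grips with 3 to 60 N. Pads are 19 mm wide; open, the fingers measure 130 mm over their backs; the gripper's body (78 mm by 193 mm) begins 47 mm behind the grasp point.
Start: joints at [-56.431, 20.546, 0.682, 0, -70.136, -16.507], TCP at [0.198, -0.645, 0.246] pointing down, gripper open.
Joint ranges: [-176.03, 176.03], [-82.01, 121.73], [-58.28, 71.71], [-173.87, 95.51], [-174.79, -0.11], [-173.66, 173.66]. Speed limits (degrees/s): [136.94, 136.94, 172.46, 180, 180, 180].

## Interface

Orientations are given as [roll, pitch, yaw] about the fixed x, y, z axes, in that order (R = Rz(yaw) Ry(pitch) Rx(roll)).
In Python, from plant import r gives the robot as it stands. The module is installed in compiled form; this text tells all that it offers.
- The arm moves only by the tool jog_arm, never from a script. Its argument "deltas" is a list that holds one entry, the list of rows, each a list of 5 numbers: the opening, from -1 (shut) to 1 (fully open), then the shift along the world's x, y, z in cm, then the turn about the world's z in rad. In form: [[[claw, dx, dy, dz, turn], ...]]. A call has 1 to 8 rows; each row shifts and turns the commanded pose from where the row before left it; what a row does not reach is not made up. A row lasts 1/8 s, in which the tool goes at most 62.5 mm and 10.7 degrees, less where a joint would pass 70% of its speed; a pose out of reach is approached as far as the arm can. A call with a gripper value outside its range is refused whole. The fingers move at their own pace and stop on an object; "force" is the grip in N (left out, the last holds). Time passes only in rows, so rows that do not move let the fingers close. It gives the time, the measured TCP pose, the force, the opening and the grip force at its end, in the units of the state.
- r.get_state(): the state, without advancing time (a new reading comes with each control period).
- r.capture(name): name is "scene" or "top" or "wrist"; returns the picture (400x640x3 uint8, blue, green, red); there is no depth.
- r.camera_info(name): a dict with "fx", "fy", "cx", "cy" (pixels), "k1" (the pictures are not rectified: a ray, as slopes to the right and down, at radius r is drawn at 1 + k1 r^2 times it, then the intrinsics apply), "view" (4x4, takes a point from world to camera coordinates). Camera axes: x right, y up, looking along -z (the intrinsics and any distortion apply to the point x, -y, -z); pixel columns grow to the right and rows downward; lengths in m; the calibration is good to about 2 mm. A picture is of the moment at which its call begins: read the wrist's pose just before it. camera_info takes no time and is no camera call; for the wrist camera it gives the pose at the moment of the call.
- r.close_job(): hands the job in; it is judged then, once.
The state is a dict: "time_s": time; "joints": joint angles; "qd": joint speeds; "joint_torque": joint torques, N m; "tcp_pos": TCP position; "eef_rot": TCP orientation; "contact_force": force on the tool from outside, world axes, zero at the start; "moment": the same for the moment, N m; "gripper_width": finger opening in m; "gripper_force": force on a finger pad.
Only numpy, scipy, OpenCV 4.12 (cv2) and the standard library are available. Lean on these libraries where they do the work, as an engineer would, in place of code of your own. Each camera call takes 0.05 s, during which the arm holds its last target. There are 200 camera calls.

## Working session

There is one attempt and no reset: what is moved stays moved. The work goes in short steps, Python scripts to look and compute and a tool call to move; the robot and the scene stay as the last step left them, time stands still between calls to the robot, and variables do not carry over. Pictures are saved under pics/ and viewed, at most 10 in all, crops included, and the job is handed in when it is done.

Besides the shell and the picture viewer there is one more tool, called after "Request:" as a command line: name --argument value ..., lists and objects as JSON in quotes. jog_arm: Moves the arm, as the interface text tells. Its arguments: {"type":"object","properties":{"deltas":{"type":"array"},"force":{"type":"number"}},"required":["deltas"]}

```bash
mkdir -p pics
python3 - <<'E'
from plant import r
import cv2
for n in("scene","top"):
    cv2.imwrite(f"pics/{n}0.png",r.capture(n)); c=r.camera_info(n); print(n,{k:(v if k!='view' else v) for k,v in c.items()})
s=r.get_state();print(s['time_s'],s['tcp_pos'],s['eef_rot'],s['gripper_width'])
E
```

```text
scene {'fx': 459.3353878009895, 'fy': 459.3353878009895, 'cx': 317.5032420594729, 'cy': 196.2147031890156, 'k1': 0.0042387218196685145, 'view': array([[-0.77875728, -0.62731542, -0.00353046,  0.30182557],
       [ 0.35564464, -0.44612378,  0.82127368, -0.31955149],
       [-0.51677267,  0.63831727,  0.57052351, -0.82760528],
       [ 0.        ,  0.        ,  0.        ,  1.        ]])}
top {'fx': 421.5562953870644, 'fy': 421.5562953870644, 'cx': 321.43468444677416, 'cy': 194.96387336425238, 'k1': -0.08721984190436527, 'view': array([[ 0.00688223, -0.99995213, -0.00695523, -0.11111272],
       [ 0.99962269,  0.00669467,  0.02663957, -0.49903894],
       [-0.02659173, -0.00713594,  0.99962091, -1.04916259],
       [ 0.        ,  0.        ,  0.        ,  1.        ]])}
0.1 [ 0.19788766 -0.64489429  0.24469778] [ 1.79912520e+02 -8.14121804e-03 -1.62946280e+02] 0.0875991254062658
```

View pics/scene0.png

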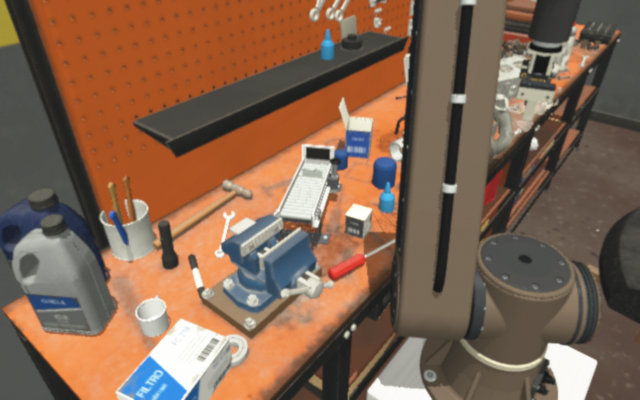

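View pics/top0.png

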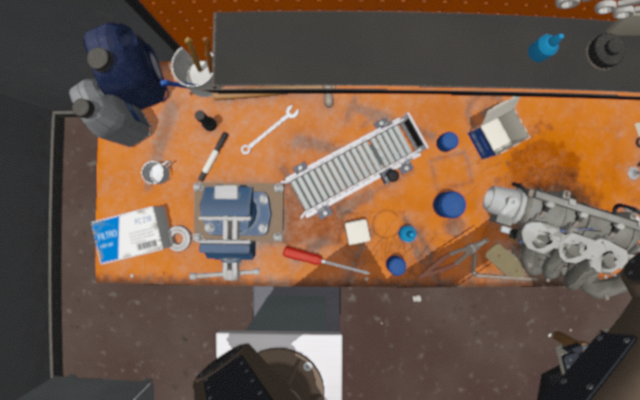

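The top view has three blue cans, at (447,142), (450,204) and (397,265). The one at (450,204) looks largest. The closed white carton is at (358,231), and the open one at (495,135) is a decoy. The bottle is at (408,233). The lane runs from its load end at about (303,195) to the stop at about (413,135), with the plunger at (390,176). I'll enlarge that area and measure.

```bash
cat > h.py <<'E'
import numpy as np, cv2
from plant import r
def ray(c,px):
    u=np.array([(px[0]-c['cx'])/c['fx'],(px[1]-c['cy'])/c['fy']]); s=u.copy()
    for _ in range(20): s=u/(1+c['k1']*(s@s))
    R=c['view'][:3,:3]; t=c['view'][:3,3]
    return -R.T@t, R.T@np.array([s[0],-s[1],-1.])
def onplane(c,px,z):
    o,d=ray(c,px); return o+d*(z-o[2])/d[2]
def tri(rays):
    A=0;b=0
    for o,d in rays:
        d=d/np.linalg.norm(d);P=np.eye(3)-np.outer(d,d);A=A+P;b=b+P@o
    return np.linalg.solve(A,b)
def proj(c,p):
    q=c['view'][:3,:3]@np.array(p)+c['view'][:3,3]; s=np.array([q[0],-q[1]])/-q[2]; s=s*(1+c['k1']*(s@s))
    return np.array([s[0]*c['fx']+c['cx'],s[1]*c['fy']+c['cy']])
E
python3 - <<'E'
from h import *
for n in("top","scene"):
    im=cv2.imread(f"pics/{n}0.png"); c=r.camera_info(n); hsv=cv2.cvtColor(im,cv2.COLOR_BGR2HSV)
    m=cv2.inRange(hsv,(100,110,30),(125,255,255))
    for k in cv2.findContours(m,0,2)[0]:
        a=cv2.contourArea(k)
        if a>60: print(n,a,cv2.boundingRect(k),np.round(cv2.minEnclosingCircle(k)[0],1),round(cv2.minEnclosingCircle(k)[1],1), np.round(onplane(c,cv2.minEnclosingCircle(k)[0],.08),3))
t=cv2.imread("pics/top0.png")[105:285,280:520]
s=cv2.imread("pics/scene0.png")[120:260,260:410]
cv2.imwrite("pics/c1.png",cv2.resize(t,(800,600),interpolation=cv2.INTER_CUBIC))
cv2.imwrite("pics/c2.png",cv2.resize(s,(640,597),interpolation=cv2.INTER_CUBIC))
E
```

```text
top 229.0 (387, 257, 18, 18) [395.9 265.1] 9.5 [ 0.336 -0.283  0.08 ]
top 117.5 (207, 253, 45, 6) [229. 255.] 22.1 [0.356 0.107 0.08 ]
top 184.0 (399, 226, 17, 16) [407.1 233.5] 8.3 [ 0.409 -0.309  0.08 ]
top 778.0 (93, 217, 26, 45) [110. 239.] 23.4 [0.389 0.396 0.08 ]
top 564.5 (435, 192, 30, 25) [449.4 204. ] 14.9 [ 0.479 -0.408  0.08 ]
top 230.0 (438, 133, 19, 17) [447.3 141.6] 9.9 [ 0.625 -0.404  0.08 ]
top 211.0 (470, 129, 24, 28) [481.5 143.5] 15.6 [ 0.622 -0.486  0.08 ]
top 628.5 (528, 33, 36, 29) [546.7  46.2] 20.3 [ 0.864 -0.655  0.08 ]
top 3027.5 (95, 24, 86, 84) [139.5  59.3] 48.0 [0.823 0.335 0.08 ]
scene 88.5 (186, 384, 13, 16) [191.5 391.5] 9.3 [0.334 0.377 0.08 ]
scene 1538.5 (122, 357, 64, 43) [153.5 388.2] 31.7 [0.385 0.411 0.08 ]
scene 446.5 (29, 295, 51, 14) [ 54.  300.5] 25.6 [0.687 0.42  0.08 ]
scene 142.0 (239, 272, 27, 18) [252.  279.5] 15.0 [0.435 0.148 0.08 ]
scene 100.5 (266, 264, 10, 32) [270.5 279.5] 16.1 [0.406 0.125 0.08 ]
scene 236.0 (223, 244, 31, 28) [238.  258.5] 19.5 [0.502 0.123 0.08 ]
scene 899.5 (274, 238, 41, 49) [294. 262.] 26.8 [0.403 0.058 0.08 ]
scene 487.5 (0, 217, 39, 42) [ 19.4 235.6] 24.3 [0.938 0.376 0.08 ]
scene 133.5 (110, 212, 18, 32) [119.  227.5] 17.4 [0.791 0.221 0.08 ]
scene 190.0 (57, 207, 30, 26) [ 71. 219.] 16.6 [0.907 0.274 0.08 ]
scene 769.0 (373, 158, 23, 54) [385.5 184.5] 26.9 [ 0.41 -0.31  0.08]
scene 493.0 (335, 131, 34, 38) [353.  150.5] 23.0 [ 0.581 -0.405  0.08 ]
scene 237.0 (321, 30, 13, 30) [327.   44.8] 14.8 [ 1.272 -1.17   0.08 ]
```

View pics/c1.png

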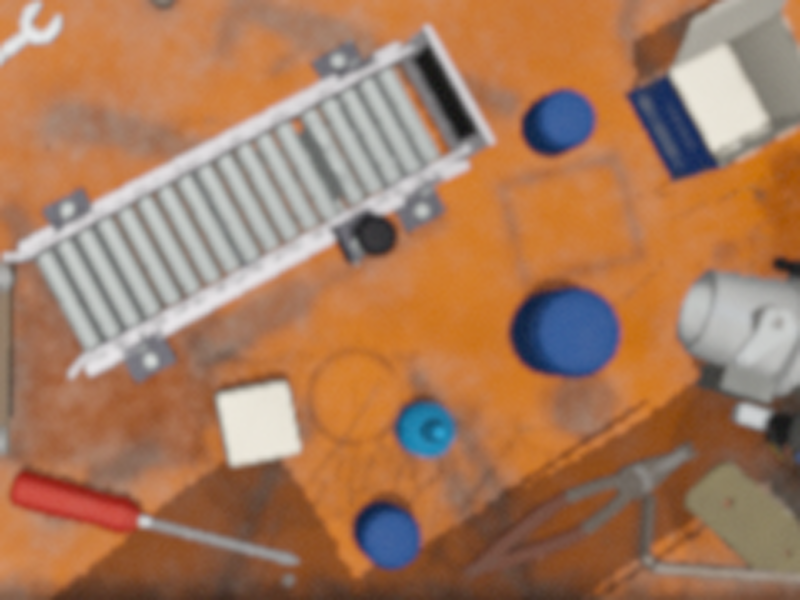

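View pics/c2.png

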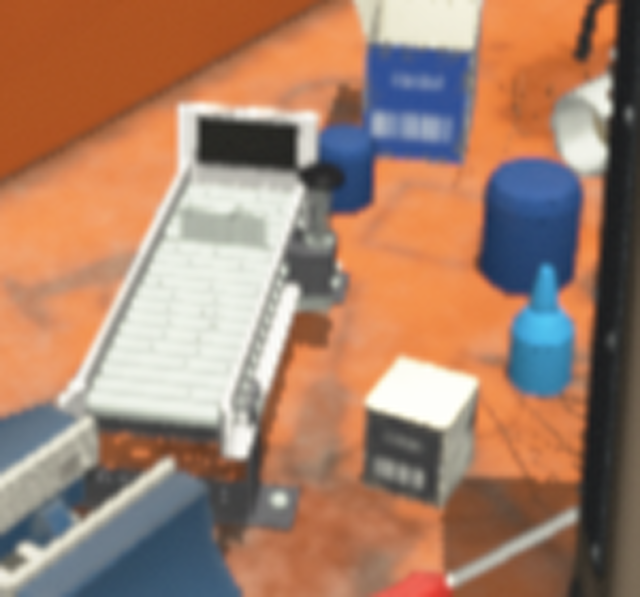

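The large can, c1 (573,330) and c2 (533,183), is clearly wider than the ones at c1 (560,122) and c1 (390,535), so it is the filter. The closed carton is at c1 (258,422). Next I'll triangulate.

```bash
cat > m.py <<'E'
from h import *
ct,cs=r.camera_info("top"),r.camera_info("scene")
T=lambda x,y:(280+x/3.3333-.35,105+y/3.3333-.35)
S=lambda x,y:(260+x*150/640-.38,120+y*140/597-.38)
def two(a,b):
    ra=ray(ct,T(*a));rb=ray(cs,S(*b));p=tri([ra,rb]);return p,np.linalg.norm(proj(ct,p)-T(*a))
E
python3 - <<'E'
from m import *
for n,a,b in[("filter",(573,330),(533,184)),("carton",(258,422),(422,393)),("head",(376,233),(322,176)),("stopL",(428,30),(182,107)),("stopR",(492,140),(318,115)),("loadL",(8,258),(72,398)),("loadR",(76,372),(234,428)),("gate",(320,160),(225,212)),("bottletip",(434,428),(545,266))]:
    p,e=two(a,b);print(n,p.round(4),round(e,2))
c=[onplane(ct,T(*q),.061)[:2] for q in[(216,393),(287,380),(301,450),(230,466)]]
print("carton c",np.mean(c,0).round(4),[np.degrees(np.arctan2(*(c[i]-c[j])[::-1])).round(1) for i,j in[(0,1),(3,2),(0,3),(1,2)]],[np.linalg.norm(c[i]-c[j]).round(4) for i,j in[(0,1),(3,2),(0,3),(1,2)]])
print("filt",onplane(ct,T(573,330),.079),"head",onplane(ct,T(376,233),.128))
L=[onplane(ct,T(*q),z) for q,z in[((8,258),.1076),((76,372),.1076),((44,315),.1076),((459,85),.1),((320,160),.09)]]
print(np.round(L,4)); d=L[0]-L[1];print("xdir",np.degrees(np.arctan2(d[1],d[0])))
# roller ends: upper & lower edges lines on roller tops
g=lambda q,y:onplane(ct,T(*q),.08+.11*y)
a,b=g((40,258),.15),g((385,70),-.15);d=a-b;print("y up",np.degrees(np.arctan2(d[1],d[0])),a,b)
a,b=g((97,347),.15),g((440,160),-.15);d=a-b;print("y lo",np.degrees(np.arctan2(d[1],d[0])),a,b)
E
```

```text
filter [ 0.4793 -0.4162  0.0707] 0.16
carton [ 0.4129 -0.1931  0.0587] 0.1
head [ 0.5432 -0.2672  0.122 ] 0.14
stopL [ 0.6862 -0.3045  0.1061] 0.76
stopR [ 0.6086 -0.3495  0.1072] 0.23
loadL [ 0.525  -0.0195  0.1046] 0.57
loadR [ 0.4484 -0.0651  0.0936] 0.03
gate [ 0.595  -0.2337  0.0923] 0.61
bottletip [ 0.4097 -0.3146  0.0855] 0.58
carton c [ 0.4127 -0.1935] [np.float64(100.7), np.float64(103.0), np.float64(11.2), np.float64(11.6)] [np.float64(0.0514), np.float64(0.0518), np.float64(0.0528), np.float64(0.0507)]
filt [ 0.47951539 -0.41345542  0.079     ] head [ 0.54295227 -0.26600601  0.128     ]
[[ 0.5258 -0.0189  0.1076]
 [ 0.4486 -0.0658  0.1076]
 [ 0.4872 -0.0438  0.1076]
 [ 0.648  -0.3282  0.1   ]
 [ 0.5964 -0.2331  0.09  ]]
xdir 31.31412186184531
y up 119.65368572208561 [ 0.52655223 -0.03984554  0.0965    ] [ 0.66497809 -0.28298838  0.0635    ]
y lo 119.05780263818777 [ 0.46562628 -0.07955649  0.0965    ] [ 0.60053774 -0.32236519  0.0635    ]
```

Request:
jog_arm --deltas '[[[1,0,0,3,0.18],[1,2,2,3,0.18],[1,4,3,0,0.18],[1,4,3.5,0,0.18],[1,4,3.5,0,0.18],[1,4,3.5,0,0.18],[1,4,3,0,0.18],[1,4,3,0,0.18]]]' --force 20

```text
time_s: 1.1
tcp_pos: [0.4591, -0.4289, 0.3053]
eef_rot: [180.0, 0.0, -80.1]
contact_force: [-0.1, -0.4, -0.4]
gripper_width: 0.0873
gripper_force: 0.0
```

Request:
jog_arm --deltas '[[[1,1,0.8,-2,0.17],[1,1,0.7,-3,0.17],[1,0,0,-2,0],[1,0,0,0,0],[1,0,0,0,0]]]'

```text
time_s: 1.72
tcp_pos: [0.4782, -0.4156, 0.2364]
eef_rot: [-180.0, -0.0, -61.0]
contact_force: [-0.3, -1.3, 0.3]
gripper_width: 0.0875
gripper_force: 0.0
```

Run:
```python
from h import *
print(r.get_state()['tcp_pos'],r.get_state()['eef_rot'])
c=r.camera_info("wrist"); im=r.capture("wrist"); cv2.imwrite("pics/w1.png",im)
hsv=cv2.cvtColor(im,cv2.COLOR_BGR2HSV); m=cv2.inRange(hsv,(100,110,30),(125,255,255))
for k in cv2.findContours(m,0,2)[0]:
    if cv2.contourArea(k)>300: p=cv2.minEnclosingCircle(k); print(cv2.boundingRect(k),p,onplane(c,p[0],.079))
print(proj(c,[.4795,-.4135,.079]))
```

```text
[ 0.47822797 -0.41563706  0.23636712] [-1.79992992e+02 -4.57365703e-02 -6.09654101e+01]
(355, 294, 36, 26) ((373.0, 306.0), 20.808752059936523) [ 0.35632636 -0.32130523  0.079     ]
(294, 148, 58, 64) ((322.5, 179.38888549804688), 31.709911346435547) [ 0.48190044 -0.42520745  0.079     ]
(177, 91, 51, 41) ((201.77272033691406, 111.25757598876953), 26.11285400390625) [ 0.61663768 -0.42750181  0.079     ]
(179, 35, 90, 19) ((223.5, 44.0), 45.21348190307617) [ 0.6224453  -0.49196104  0.079     ]
[319.02828938 190.16878953]
```

View pics/w1.png

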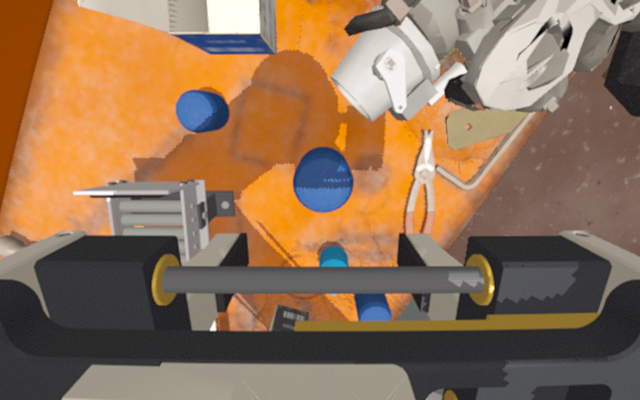

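The wrist view shows the filter at (323,180) between the jaw lines. The engine at (400,75) and the pliers stand clear, and the lane's stop end is at the left. I'll refine the centre from silhouette extents in two views.

Run:
```python
from h import *
c=r.camera_info("wrist"); print("cam",-c['view'][:3,:3].T@c['view'][:3,3], "look",-c['view'][2,:3])
a=np.linspace(0,6.28,60)
def box(c,x,y):
    P=np.array([proj(c,[x+.033*np.cos(t),y+.033*np.sin(t),z]) for t in a for z in(0,.079)]); return np.r_[P.min(0),P.max(0)].round(1)
print("obs wrist 294,148,352,212"); 
for p in[(.4795,-.4135),(.4795,-.4185),(.4845,-.4135)]: print(p,box(c,*p),box(r.camera_info("top"),*p))
im=cv2.imread("pics/top0.png");print("obs top 435 192 465 217");
```

```text
cam [ 0.51416767 -0.48281702  0.37509812] look [-0.13643827  0.24562778 -0.95971433]
obs wrist 294,148,352,212
(0.4795, -0.4135) [287.3 149.1 351.  220.2] [429.3 189.6 465.4 217.7]
(0.4795, -0.4185) [289.5 145.6 353.5 216.3] [431.3 189.6 467.5 217.7]
(0.4845, -0.4135) [283.  147.2 346.8 218. ] [429.3 187.5 465.4 215.6]
obs top 435 192 465 217
```

Request:
jog_arm --deltas '[[[1,0,-0.4,-4,0],[1,0,0,-4,0],[1,0,0,-4,0],[1,0,0,-3,0],[1,0,0,-2,0],[1,0,0,-1.1,0],[1,0,0,0,0]]]'

```text
time_s: 2.65
tcp_pos: [0.4781, -0.4195, 0.0547]
eef_rot: [180.0, 0.0, -61.0]
contact_force: [-0.2, -0.0, -0.5]
gripper_width: 0.0876
gripper_force: 0.0
```

Request:
jog_arm --deltas '[[[-0.2,0,0,0,0],[-0.2,0,0,0,0],[-0.2,0,0,0,0],[-0.2,0,0,0,0]]]'

```text
time_s: 3.15
tcp_pos: [0.4792, -0.4195, 0.0556]
eef_rot: [-179.9, -0.1, -60.9]
contact_force: [2.9, 1.8, 5.6]
gripper_width: 0.0647
gripper_force: 20.0
```

Request:
jog_arm --deltas '[[[-0.2,0,0,2,0],[-0.2,0,0,5,0],[-0.2,0,0,5,0],[-0.2,0,2,5,0],[-0.2,0.5,4,2,0],[-0.2,1,5,0,0],[-0.2,1,5,0,0],[-0.2,1,5,0,0]]]'

```text
time_s: 4.15
tcp_pos: [0.512, -0.2076, 0.2435]
eef_rot: [179.9, 0.1, -61.0]
contact_force: [0.2, -0.5, -4.7]
gripper_width: 0.0641
gripper_force: 20.0
```

Request:
jog_arm --deltas '[[[-0.2,1,5,0,0],[-0.2,0.5,3,0,0.01],[-0.2,0,1,0,0],[-0.2,0,0,0,0],[-0.2,0,0,0,0]]]'

```text
time_s: 4.78
tcp_pos: [0.5276, -0.1201, 0.2442]
eef_rot: [180.0, 0.0, -60.4]
contact_force: [0.1, 0.2, -4.3]
gripper_width: 0.0643
gripper_force: 20.0
```

Run:
```python
from h import *
s=r.get_state();print(s['tcp_pos'],s['eef_rot'],s['contact_force'])
cv2.imwrite("pics/w2.png",r.capture("wrist"))
c=r.camera_info("wrist")
o=np.array([.560,-.1695]);a=np.radians(29.4);X=np.array([np.cos(a),np.sin(a)]);Y=np.array([-X[1],X[0]])
for n,(x,y,z) in dict(load=(0,.06,.087),gate=(0,-.073,.090),head=(-.063,-.075,.128),railL=(-.039,.0,.09),railR=(.039,0,.09),stop=(0,-.167,.062)).items(): print(n,np.r_[o+x*X+y*Y,z].round(4),proj(c,np.r_[o+x*X+y*Y,z]).round(0))
```

```text
[ 0.52757031 -0.12010441  0.24423991] [ 1.79951766e+02  1.79327325e-02 -6.04301634e+01] [ 0.07606069  0.18324833 -4.2717364 ]
load [ 0.5305 -0.1172  0.087 ] [317. 190.]
gate [ 0.5958 -0.2331  0.09  ] [317.  48.]
head [ 0.5419 -0.2658  0.128 ] [397.  36.]
railL [ 0.526  -0.1886  0.09  ] [357. 131.]
railR [ 0.594  -0.1504  0.09  ] [277. 131.]
stop [ 0.642 -0.315  0.062] [317. -56.]
```

View pics/w2.png

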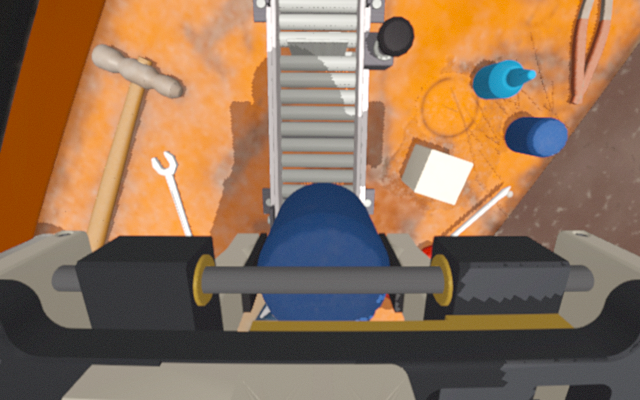

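The plunger head at (396,36) and the rails at about (279/358, 131) match the predicted (397,36) and (277/357,131), so the lane pose is confirmed. Lowering now.

Request:
jog_arm --deltas '[[[-0.2,0.3,0.3,-3,0],[-0.2,0,0,-3,0],[-0.2,0,0,-2,0],[-0.2,0,0,-1,0],[-0.2,0,0,-0.5,0],[-0.2,0,0,0,0]]]'

```text
time_s: 5.58
tcp_pos: [0.5312, -0.1165, 0.1499]
eef_rot: [-180.0, -0.0, -60.4]
contact_force: [0.7, 0.2, -4.2]
gripper_width: 0.0643
gripper_force: 20.0
```

Request:
jog_arm --deltas '[[[-0.2,0,0,-0.2,0],[-0.2,0,0,0,0]]]'

```text
time_s: 5.82
tcp_pos: [0.5312, -0.1162, 0.1479]
eef_rot: [-180.0, -0.0, -60.4]
contact_force: [-0.6, 0.0, -3.6]
gripper_width: 0.0643
gripper_force: 20.0
```

Request:
jog_arm --deltas '[[[-0.2,0,0,-0.2,0],[-0.2,0,0,0,0]]]'

```text
time_s: 6.08
tcp_pos: [0.5309, -0.1162, 0.1455]
eef_rot: [180.0, 0.0, -60.4]
contact_force: [0.2, 0.5, -5.5]
gripper_width: 0.0644
gripper_force: 20.0
```

Request:
jog_arm --deltas '[[[-0.2,0,0,-0.1,0],[-0.2,0,0,0,0]]]'

```text
time_s: 6.32
tcp_pos: [0.531, -0.1163, 0.1445]
eef_rot: [180.0, 0.0, -60.4]
contact_force: [0.4, 0.2, -4.4]
gripper_width: 0.0643
gripper_force: 20.0
```

Request:
jog_arm --deltas '[[[-0.2,0,0,-0.15,0],[-0.2,0,0,0,0]]]'

```text
time_s: 6.58
tcp_pos: [0.5313, -0.1165, 0.1438]
eef_rot: [-180.0, -0.0, -60.4]
contact_force: [-1.9, -0.9, 2.7]
gripper_width: 0.0645
gripper_force: 20.0
```

Request:
jog_arm --deltas '[[[-0.2,0,0,-0.15,0],[-0.2,0,0,0,0]]]'

```text
time_s: 6.82
tcp_pos: [0.5317, -0.117, 0.1431]
eef_rot: [-180.0, -0.1, -60.3]
contact_force: [-2.4, -1.8, 10.4]
gripper_width: 0.0645
gripper_force: 20.0
```

Request:
jog_arm --deltas '[[[-0.2,0,0,0.1,0],[1,0,0,0,0],[1,0,0,0,0],[1,0,0,0,0],[1,0,0,2,0],[1,0,0,4,0],[1,0,0,4,0],[1,0,0,1,0]]]'

```text
time_s: 7.82
tcp_pos: [0.5323, -0.1162, 0.2554]
eef_rot: [-179.8, -0.1, -60.4]
contact_force: [0.5, 0.5, -0.7]
gripper_width: 0.0871
gripper_force: 0.0
```

Run:
```python
from h import *
s=r.get_state();print(s['tcp_pos'],s['time_s'])
A=r.capture("top")[105:285,280:520];B=r.capture("scene")[100:270,250:420];W=r.capture("wrist")
cv2.imwrite("pics/v3.png",np.hstack([cv2.resize(A,(400,300)),cv2.resize(B,(300,300)),]))
cv2.imwrite("pics/w3.png",W)
```

```text
[ 0.53233741 -0.11623281  0.25540432] 7.825
```

View pics/v3.png

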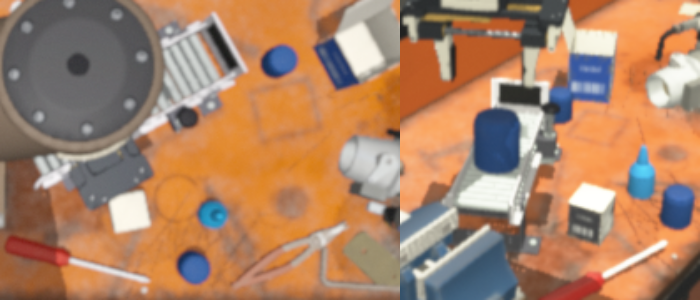

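The filter stands upright on the lane in the scene crop at (497,140) and is rolling down. I'll close the fingers and hover over the plunger.

Request:
jog_arm --deltas '[[[-1,0,0,0,0],[-1,0,-3,0,0],[-1,0.3,-4,0,0],[-1,0.3,-4,0,0],[-1,0,-3,0,0],[-1,0,-1.1,0,0],[-1,0,0,0,0],[-1,0,0,0,0]]]'

```text
time_s: 8.98
tcp_pos: [0.537, -0.2665, 0.2522]
eef_rot: [180.0, 0.0, -60.3]
contact_force: [0.1, 0.1, 0.3]
gripper_width: 0.013
gripper_force: 0.0
```

Run:
```python
from h import *
s=r.get_state();print(s['tcp_pos'],s['time_s'],s['gripper_width'])
S=[];c=r.camera_info("scene")
o=np.array([.560,-.1695]);a=np.radians(29.4);X=np.array([np.cos(a),np.sin(a)]);Y=np.array([-X[1],X[0]])
for i in range(3):
    im=r.capture("scene");hsv=cv2.cvtColor(im,cv2.COLOR_BGR2HSV); m=cv2.inRange(hsv,(100,110,30),(125,255,255))
    for k in cv2.findContours(m,0,2)[0]:
        b=cv2.boundingRect(k)
        if cv2.contourArea(k)>200 and 270<b[0]<345: print(i,b)
def box(l):
    P=np.array([proj(c,np.r_[o+X*.033*np.cos(t)+Y*(l+.033*np.sin(t)),.08+.11*l+z]) for t in np.linspace(0,6.28,60) for z in(0,.079)]); return np.r_[P.min(0),P.max(0)-P.min(0)].round(0)
print(box(-.04),box(.06)); cv2.imwrite("pics/s4.png",im)
```

```text
[ 0.53697009 -0.26649238  0.25221194] 8.975 0.013031315384246544
0 (274, 239, 41, 48)
0 (297, 154, 24, 35)
0 (335, 131, 34, 38)
1 (274, 239, 41, 48)
1 (297, 154, 24, 35)
1 (335, 131, 34, 38)
2 (274, 239, 41, 48)
2 (297, 154, 24, 34)
2 (335, 131, 34, 38)
[296. 149.  26.  39.] [287. 165.  28.  43.]
```

The filter's box (297,154,24,35) matches the prediction at the gate and it's still, so I'll go down to the plunger.

Request:
jog_arm --deltas '[[[-1,0,0,-3,0],[-1,0,0,-3,0],[-1,0,0,-2,0],[-1,0,0,-1.2,0],[-1,0,0,0,0],[-1,0,0,0,0]]]'

```text
time_s: 9.88
tcp_pos: [0.5377, -0.2673, 0.1615]
eef_rot: [-179.9, -0.1, -60.4]
contact_force: [0.2, -0.1, 0.0]
gripper_width: 0.0004
gripper_force: 0.0
```

Request:
jog_arm --deltas '[[[-1,0,0,-0.8,0],[-1,0,0,-0.8,0],[-1,0,0,-0.8,0],[-1,0,0,-0.6,0],[-1,0,0,0,0]]]'

```text
time_s: 10.5
tcp_pos: [0.5373, -0.2674, 0.1306]
eef_rot: [-180.0, -0.0, -60.4]
contact_force: [-0.6, 2.3, 6.0]
gripper_width: 0.0006
gripper_force: 3.1
```

Request:
jog_arm --deltas '[[[-1,0,0,-0.4,0],[-1,0,0,-0.3,0],[-1,0,0,-0.1,0],[-1,0,0,0,0]]]'

```text
time_s: 11.0
tcp_pos: [0.5373, -0.2675, 0.1247]
eef_rot: [-180.0, -0.1, -60.3]
contact_force: [-5.3, 3.4, 19.9]
gripper_width: 0.0003
gripper_force: 9.7
```

Request:
jog_arm --deltas '[[[-1,0,0,-0.1,0],[-1,0,0,0,0],[-1,0,0,0,0],[-1,0,0,0,0],[-1,0,0,0,0],[-1,0,0,0,0],[-1,0,0,0,0],[-1,0,0,0,0]]]'

```text
time_s: 12.0
tcp_pos: [0.5373, -0.2676, 0.1246]
eef_rot: [-180.0, -0.1, -60.3]
contact_force: [-7.0, 5.8, 26.3]
gripper_width: 0.0005
gripper_force: 12.8
```

```bash
cat > f.py <<'E'
from h import *
s=r.get_state();print(s['tcp_pos'],s['time_s'],s['contact_force'])
c=r.camera_info("scene")
o=np.array([.560,-.1695]);a=np.radians(29.4);X=np.array([np.cos(a),np.sin(a)]);Y=np.array([-X[1],X[0]])
for i in range(2):
    im=r.capture("scene");hsv=cv2.cvtColor(im,cv2.COLOR_BGR2HSV); m=cv2.inRange(hsv,(100,110,30),(125,255,255))
    for k in cv2.findContours(m,0,2)[0]:
        b=cv2.boundingRect(k)
        if cv2.contourArea(k)>100 and 270<b[0]<345: print(i,b)
def box(l):
    P=np.array([proj(c,np.r_[o+X*.033*np.cos(t)+Y*(l+.033*np.sin(t)),.08+.11*l+z]) for t in np.linspace(0,6.28,60) for z in(0,.079)]); return np.r_[P.min(0),P.max(0)-P.min(0)].round(0)
print(box(-.04),box(-.134)); cv2.imwrite("pics/s5.png",cv2.resize(im[100:270,250:420],(595,595)))
E
python3 f.py
```

```text
[ 0.53731924 -0.26761999  0.1245652 ] 12.0 [-6.97455564  5.76859463 26.27585521]
0 (274, 239, 41, 48)
0 (303, 146, 24, 29)
1 (274, 239, 41, 48)
1 (303, 146, 24, 29)
[296. 149.  26.  39.] [303. 136.  24.  37.]
```

Request:
jog_arm --deltas '[[[-1,0,0,0,0],[-1,0,0,0,0],[-1,0,0,0,0],[-1,0,0,0,0],[-1,0,0,0.3,0],[-1,0,0,0.8,0],[-1,0,0,1,0],[-1,0,0,1.5,0]]]'

```text
time_s: 13.1
tcp_pos: [0.5368, -0.2672, 0.1575]
eef_rot: [180.0, 0.0, -60.4]
contact_force: [-1.1, -0.2, -0.2]
gripper_width: 0.0006
gripper_force: 0.0
```

Request:
jog_arm --deltas '[[[-1,0,0,3,0],[-1,0,0,3,0],[-1,0,1,3,0],[1,-1,3,0,0],[1,-2,3,0,-0.17],[1,-2,2,0,-0.15],[1,0,0,0,0],[1,0,0,0,0]]]'

```text
time_s: 14.1
tcp_pos: [0.4873, -0.1774, 0.2478]
eef_rot: [-180.0, -0.0, -78.6]
contact_force: [-0.8, -0.7, 0.4]
gripper_width: 0.0447
gripper_force: 0.0
```

```bash
python3 f.py
```

```text
[ 0.48731424 -0.17740942  0.24776585] 14.1 [-0.7832506  -0.7032083   0.39687433]
0 (274, 239, 41, 48)
0 (305, 139, 23, 30)
0 (335, 132, 34, 37)
1 (274, 239, 41, 48)
1 (305, 139, 23, 30)
1 (335, 132, 34, 37)
[296. 149.  26.  39.] [303. 136.  24.  37.]
```

View pics/s5.png

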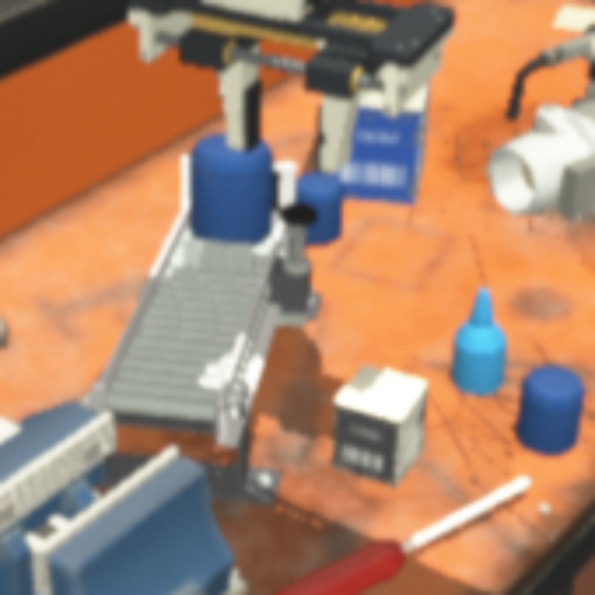

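The filter is against the end stop at (232,190) in the crop, and the plunger head is up at (298,215). Next is the carton.

Request:
jog_arm --deltas '[[[1,-3,-0.8,0,0],[1,-3,-0.8,-3,0],[1,-1.4,0,-4,0],[1,0,0,-4,0],[1,0,0,-3,0],[1,0,0,0,0],[1,0,0,0,0]]]'

```text
time_s: 15.08
tcp_pos: [0.4139, -0.1937, 0.1084]
eef_rot: [-180.0, -0.0, -78.7]
contact_force: [0.3, 0.1, 0.9]
gripper_width: 0.0879
gripper_force: 0.0
```

Request:
jog_arm --deltas '[[[1,0,0,-2,0],[1,0,0,-2,0],[1,0,0,-1,0],[1,0,0,0,0]]]' --force 12

```text
time_s: 15.58
tcp_pos: [0.4134, -0.1934, 0.0579]
eef_rot: [-180.0, -0.0, -78.7]
contact_force: [-0.8, -0.8, -0.3]
gripper_width: 0.0879
gripper_force: 0.0
```

Request:
jog_arm --deltas '[[[-0.5,0,0,0,0],[-0.5,0,0,0,0],[-0.5,0,0,0,0],[-0.5,0,0,0,0],[-0.5,0,0,0,0]]]'

```text
time_s: 16.2
tcp_pos: [0.4131, -0.1933, 0.0577]
eef_rot: [-180.0, -0.0, -78.7]
contact_force: [-1.4, 0.0, 1.6]
gripper_width: 0.0512
gripper_force: 12.0
```

Request:
jog_arm --deltas '[[[-0.5,0,0,3,0],[-0.5,0,0,5,0],[-0.5,0,0,5,0],[-0.5,1.7,1.1,2,0.08],[-0.5,3,2,0,0.08],[-0.5,3,2,0,0.08],[-0.5,3,2,0,0.08],[-0.5,1,0.5,0,0]]]'

```text
time_s: 17.2
tcp_pos: [0.5311, -0.1162, 0.2069]
eef_rot: [180.0, 0.0, -60.3]
contact_force: [-0.0, 0.4, -0.5]
gripper_width: 0.0516
gripper_force: 12.0
```

Request:
jog_arm --deltas '[[[-0.5,0,0,0,0],[-0.5,0,0,-3,0],[-0.5,0,0,-1,0],[-0.5,0,0,0,0],[-0.5,0,0,0,0]]]'

```text
time_s: 17.82
tcp_pos: [0.5304, -0.1175, 0.1686]
eef_rot: [-179.9, -0.0, -60.4]
contact_force: [-0.2, -1.2, -0.7]
gripper_width: 0.0511
gripper_force: 12.0
```

Request:
jog_arm --deltas '[[[-0.5,0,0,-1.2,0],[-0.5,0,0,-0.7,0],[-0.5,0,0,0,0],[-0.5,0,0,0,0]]]'

```text
time_s: 18.32
tcp_pos: [0.5302, -0.1173, 0.1486]
eef_rot: [180.0, -0.0, -60.4]
contact_force: [0.5, -0.3, -0.0]
gripper_width: 0.0511
gripper_force: 12.0
```

Request:
jog_arm --deltas '[[[-0.5,0,0,-0.2,0],[-0.5,0,0,0,0]]]'

```text
time_s: 18.58
tcp_pos: [0.53, -0.1173, 0.1466]
eef_rot: [-180.0, -0.0, -60.4]
contact_force: [0.9, -0.3, 0.0]
gripper_width: 0.0511
gripper_force: 12.0
```

Request:
jog_arm --deltas '[[[-0.5,0,0,-0.15,0],[-0.5,0,0,0,0]]]'

```text
time_s: 18.82
tcp_pos: [0.5304, -0.1176, 0.1459]
eef_rot: [-180.0, -0.1, -60.4]
contact_force: [-0.4, -1.0, 4.1]
gripper_width: 0.0513
gripper_force: 12.0
```

Contact felt, so I'll let go.

Request:
jog_arm --deltas '[[[-0.5,0,0,0.05,0],[1,0,0,0,0],[1,0,0,0,0],[1,0,0,0,0],[1,0,0,1,0],[1,0,0,3,0],[1,0,0,4,0],[1,0,0,4,0]]]'

```text
time_s: 19.82
tcp_pos: [0.53, -0.1173, 0.2675]
eef_rot: [-180.0, -0.0, -60.4]
contact_force: [0.9, 0.8, -0.6]
gripper_width: 0.0875
gripper_force: 0.0
```

Request:
jog_arm --deltas '[[[1,-4,0,2,0],[1,-4,0,0,0],[1,-4,0,0,0],[1,0,0,0,0],[1,0,0,0,0],[1,0,0,0,0],[1,0,0,0,0],[1,0,0,0,0]]]'

```text
time_s: 20.82
tcp_pos: [0.4103, -0.1173, 0.2852]
eef_rot: [179.9, 0.0, -60.4]
contact_force: [-0.5, -0.2, 0.0]
gripper_width: 0.0876
gripper_force: 0.0
```

Run:
```python
from h import *
s=r.get_state();print(s['tcp_pos'],s['time_s'])
c=r.camera_info("scene");o=np.array([.560,-.1695]);a=np.radians(29.4);X=np.array([np.cos(a),np.sin(a)]);Y=np.array([-X[1],X[0]])
A=r.capture("scene")
T=r.capture("top")[105:255,280:480]
def px(p): return ((proj(c,p)-[250,100])*2.35).round(0)
print([px(np.r_[o+X*x+Y*(y-.048),.075+.061+.11*y]) for x in(-.025,.025) for y in(-.025,.025)])
cv2.imwrite("pics/fin.png",np.hstack([cv2.resize(A[100:270,250:420],(400,400),interpolation=cv2.INTER_CUBIC),cv2.resize(T,(400,400*3//4))[:0].reshape(0,400,3) if 0 else cv2.copyMakeBorder(cv2.resize(T,(400,300)),0,100,0,0,0)]))
```

```text
[ 0.4103049  -0.1172744   0.28520422] 20.825
[array([166., 133.]), array([159., 152.]), array([122., 130.]), array([113., 148.])]
```

View pics/fin.png

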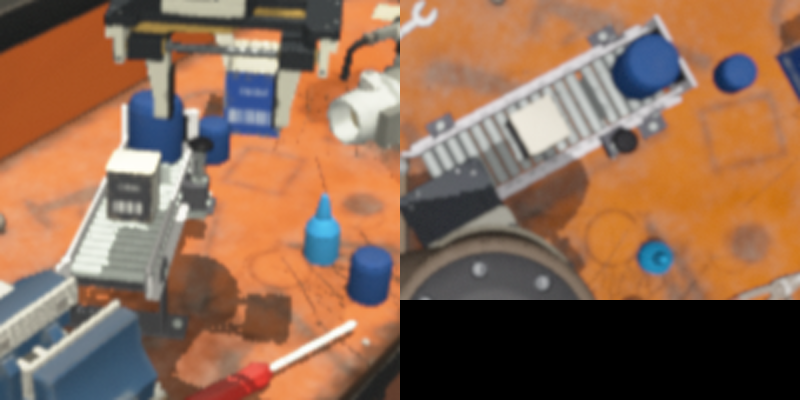

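The carton is upright and square, but about 3 cm short of the gate. It may still be rolling, so I'll wait and measure.

```bash
cat > g.py <<'E'
from h import *
c=r.camera_info("top");o=np.array([.560,-.1695]);a=np.radians(29.4);X=np.array([np.cos(a),np.sin(a)]);Y=np.array([-X[1],X[0]])
for i in range(3):
    im=r.capture("top");hsv=cv2.cvtColor(im,cv2.COLOR_BGR2HSV)
    m=cv2.inRange(hsv,(12,15,185),(35,110,255)); m[:, :300]=0;m[:,420:]=0;m[:100]=0;m[230:]=0
    k=max(cv2.findContours(m,0,2)[0],key=cv2.contourArea);q=cv2.minAreaRect(k)
    p=onplane(c,q[0],.138)[:2]-o; print(r.get_state()['time_s'],cv2.contourArea(k),np.round(q[0],1),np.round(q[1],1),round(q[2],1),"lane x,y",(p@X).round(4),(p@Y).round(4))
E
python3 g.py
```

```text
20.975 486.5 [350.3 166.7] [23.8 23.1] 60.3 lane x,y -0.0021 -0.0012
21.025 487.5 [350.7 166.4] [23.7 23.1] 60.3 lane x,y -0.0019 -0.0023
21.075 492.5 [351.1 166.2] [23.8 23.1] 60.3 lane x,y -0.002 -0.0033
```

Request:
jog_arm --deltas '[[[1,0,0,0,0],[1,0,0,0,0],[1,0,0,0,0],[1,0,0,0,0],[1,0,0,0,0],[1,0,0,0,0],[1,0,0,0,0],[1,0,0,0,0]]]'

```text
time_s: 22.08
tcp_pos: [0.41, -0.1173, 0.2855]
eef_rot: [180.0, 0.0, -60.4]
contact_force: [0.1, -0.1, -0.8]
gripper_width: 0.0874
gripper_force: 0.0
```

```bash
python3 g.py
```

```text
22.125 480.0 [362.6 159.7] [23.4 22.8] 60.3 lane x,y -0.0018 -0.0323
22.175 484.5 [363.1 159.5] [23.6 23. ] 60.9 lane x,y -0.002 -0.0336
22.225 478.5 [363.5 159.3] [23.6 22.7] 60.9 lane x,y -0.002 -0.0346
```

It's rolling slowly and square to the lane. I'll wait longer.

Request:
jog_arm --deltas '[[[1,0,0,0,0],[1,0,0,0,0],[1,0,0,0,0],[1,0,0,0,0],[1,0,0,0,0],[1,0,0,0,0],[1,0,0,0,0],[1,0,0,0,0]]]'

```text
time_s: 23.22
tcp_pos: [0.41, -0.1173, 0.2856]
eef_rot: [180.0, -0.0, -60.4]
contact_force: [0.4, 0.3, -0.1]
gripper_width: 0.0877
gripper_force: 0.0
```

Request:
jog_arm --deltas '[[[1,0,0,0,0],[1,0,0,0,0],[1,0,0,0,0],[1,0,0,0,0],[1,0,0,0,0],[1,0,0,0,0],[1,0,0,0,0],[1,0,0,0,0]]]'

```text
time_s: 24.22
tcp_pos: [0.41, -0.1173, 0.2856]
eef_rot: [-180.0, -0.0, -60.4]
contact_force: [0.1, 0.1, 0.2]
gripper_width: 0.0876
gripper_force: 0.0
```

```bash
python3 g.py
python3 - <<'E'
from h import *
c=r.camera_info("top");im=r.capture("top");m=cv2.inRange(cv2.cvtColor(im,cv2.COLOR_BGR2HSV),(100,110,30),(125,255,255))
o=np.array([.560,-.1695]);a=np.radians(29.4);X=np.array([np.cos(a),np.sin(a)]);Y=np.array([-X[1],X[0]])
for k in cv2.findContours(m,0,2)[0]:
    q,R=cv2.minEnclosingCircle(k)
    if cv2.contourArea(k)>150 and 370<q[0]<435 and q[1]>100: p=onplane(c,q,.11)[:2]-o;print(q,R,p@X,p@Y)
E
```

```text
24.275 474.0 [372.4 154.5] [23.6 22.3] 60.3 lane x,y -0.0021 -0.057
24.325 474.5 [372.3 154.2] [24.4 22.3] 60.3 lane x,y -0.0015 -0.057
24.375 473.5 [372.4 154.4] [23.8 22.3] 60.3 lane x,y -0.0019 -0.057
(395.85345458984375, 264.9827575683594) 9.342494010925293 -0.24457745523048308 0.01388429130778776
(407.13043212890625, 233.47825622558594) 8.263833999633789 -0.194897621683927 -0.04297609334973551
(402.1271667480469, 137.93063354492188) 17.61801528930664 -0.00044858463339977894 -0.139247973981632
```

The carton is at rest. With its 0.11 rad lean removed, its base is at y ≈ -0.050, and the filter is at about -0.135. Handing in.

```bash
python3 -c "
from plant import r
print(r.close_job())"
```

```text
the job is handed in; nothing more can be done
None
```

I handed the job in at about 24 s: the oil filter stands against the end stop, the plunger is up, and the carton waits square against the gate; the judge returned no verdict.

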